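Get the cordless bar lamp lit over the cup

ROBOT

A 7-joint arm with a two-finger parallel gripper is mounted at the origin on a cart in front of the work surface, level with it; the furniture and walls round the work are solid. World frame = base frame: x ahead of the robot, y to its left, z up, the work surface at z = 0. Lengths are in m, angles in rad, forces in N, time in s.
With the tool pointing down it reaches from about 0.4 to 0.85 m from the base axis. Payload 4.5 kg.
Tool frame: the origin (TCP) lies midway between the tips of the shut fingers; the grasp point (between the pads) lies 19 mm behind it; z points along the fingers, y is the line along which they close (so a half turn about z gives the same grasp; the last joint's range is limited). The gripper opens to 85 mm and grips with 20 to 120 N. Pads are 22 mm wide; open, the fingers measure 114 mm over their backs; the gripper's body (76 mm by 85 mm) begins 54 mm behind the grasp point. The pads swing forward as they close: fully open they stand 13 mm farther back than shut.
Start: joints at [0.034, 0.689, -0.195, 1.565, 0.157, 0.902, -0.215], TCP at [0.625, 0, 0.231] pointing down, gripper open.
Joint ranges: [-3.01, 3.01], [-0.46, 2.08], [-1.47, 1.51], [0.13, 2.56], [-1, 4.14], [0.04, 2.09], [-2.66, 2.66]. Speed limits (rad/s): [2.57, 2.57, 3.14, 3.14, 3.14, 3.14, 3.14].

INTERFACE

Orientations are given as a rotation vector (axis times angle).
In Python, from plant import sensors, eyes, order gives the robot as it stands.
- The arm moves only by the tool servo_tool, never from a script. Its argument "commands" is a list of rows, each an object of numbers: "tx", "ty", "tz": the shift along the world's x, y, z in mm; "yaw": the turn about the world's z in degrees. A call has 1 to 20 rows; each row shifts and turns the commanded pose from where the row before left it; what a row does not reach is not made up. A row lasts 1/8 s, in which the tool goes at most 62.5 mm and 10.7 degrees, less where a joint would pass 70% of its speed; a pose out of reach is approached as far as the arm can. A call is refused whole if a number of a shift passes 62.5 or a number of a turn 10.7, either way. A call with a gripper value outside its range is refused whole. "hand" is the finger opening in mm, from 0 to 85.4, set as the call begins (left out, the last holds). The fingers move at their own pace and stop on an object; the grip force is fixed at half the most. Time passes only in rows, so rows that do not move let the fingers close. It gives the time, the measured TCP pose, the force, the opening and the grip force at its end, in the units of the state.
- sensors.sense(): the state, without advancing time (a new reading comes with each control period).
- eyes.capture(name): name is "scene" or "side" or "wrist"; returns a dict with "img" (420x560x3 uint8, blue, green, red), "z_map" (420x560 float32, m along the optical axis (not along the pixel's ray), 0 where there is no reading), "fx", "fy", "cx", "cy" (pixels), "k1" (the pictures are not rectified: a ray, as slopes to the right and down, at radius r is drawn at 1 + k1 r^2 times it, then the intrinsics apply), "pose" (4x4, takes a point from camera to world coordinates); the wrist camera has in their place "T_tool_cam" (4x4, takes a point from camera to tool coordinates, whose origin is the TCP and whose axes are the flange's). Camera axes: x right, y down, z forward; pixel columns grow to the right and rows downward; lengths in m; the calibration is good to about 2 mm. A picture is of the moment at which its call begins: read the wrist's pose just before it.
- order.close_job(): hands the job in; it is judged then, once.
Trained networks look in a picture, given as the dict that the camera call returned (one of the last four; its "shot" number tells which), for a name from the list of things; names that differ only in an ending like _2 or _b are one class to them, and where a whole thing is asked for, a point or a joint stands for the part that bears it (a point fixed in the world has none). Each returns a list of dicts, best first, with "conf" (0 to 1); they miss things now and then, are a little off and sometimes report something else, mostly with a low value. They report only what shows in the picture. A call takes as long as a camera call.
- eyes.boxes_of(picture, thing): "box" ([left, top, width, height] in pixels, round what is visible of it).
- eyes.trace(picture, thing): "mask" (420x560 bool, what is visible of it) and "box" ([left, top, width, height] in pixels, round what is visible of it).
- eyes.spot_point(picture, thing): "uv" ([column, row] in pixels: a listed point, or the origin of a listed thing).
The state is a dict: "time": time; "joint_positions": joint angles; "qvel": joint speeds; "effort": joint torques, N m; "position": TCP position; "orientation": TCP orientation; "contact_force": force on the tool from outside, world axes, zero at the start; "wrist_torque": the same for the moment, N m; "grip_width": finger opening in m; "finger_force": force on a finger pad.
Only numpy, scipy, OpenCV 4.12 (cv2) and the standard library are available. Lean on these libraries where they do the work, as an engineer would, in place of code of your own. Each camera call takes 0.05 s, during which the arm holds its last target. There are 200 camera calls.

TASK

Swing the cordless lamp's stiff arm so that the lamp head hangs straight over the white cup, and put the charged blue battery pack from the charging dock into the lamp: press the red release so the battery tray pops out, lay the pack flat in the tray with its copper contact end towards the lamp, let go of it, then push the tray home until it clicks and stays. The arm and the battery may be done in either order. Do not move or tip the cup, the drinks carton, the small ramekin or the red-capped jar.

Things in the scene. Friction and masses are not known exactly. Their poses are not given: they have to be found in the camera images.
- lamp: Grey lamp base fixed to the worktop, 130 long (x) x 100 wide (y) x 60 mm high. Origin: centre of its underside on the worktop. Its x axis points from the tray side into the lamp (away from the robot), y to its left, z up. The upright steel arm post stands at (30, 30) mm in this frame.
- lamp_post (a point): On the shoulder axis of the lamp arm, 150 mm above the worktop, at (30, 30) mm in the lamp base's frame. The arm lies between 150 and 181 mm height.
- lamp_upper (a joint): Shoulder of the lamp arm, vertical axis, rad, counter-clockwise seen from above, range -2.4 to 1.2. The upper link is 180 mm from shoulder to elbow axis, 18 mm wide (30 mm round at its ends), and points along the base's -x at 0. Stiff: 0.35 N m of friction, stays where it is left.
- lamp_fore (a joint): Elbow of the lamp arm, vertical axis, rad, counter-clockwise seen from above, range -1.2 to 1.2. The fore link is 140 mm from the elbow axis to the axis of the lamp head and is bent 1.2 rad + the joint value counter-clockwise from the line of the upper link (straight on at -1.2, folded back 2.4 rad at +1.2; it bends one way only). Stiff: 0.2 N m of friction, stays where it is left.
- lamp_knob (a point): Orange upright round grip knob on top of the lamp head, 18 mm in diameter, 34 mm of it free (height 181 to 215 mm); this point is on its axis 203 mm above the worktop. The black shade below it is 72 mm across, its lower edge 133 mm above the worktop. The axis of the head passes through this point. The knob turns freely about its own axis. Hold it from above and lead it along; both joints follow.
- release_top (a point): Centre of the top of the red round release button (22 mm across) on top of the lamp base, 74 mm above the worktop when up. Press it straight down; it is sprung, goes down 8 mm and takes about 5 N. At about 5 mm it frees the tray.
- tray (a joint): Battery tray in the lamp base, m: 0 shut and latched, 0.104 fully out along the base's -x. A spring (4 N shut, 1 N out) drives it out when freed; pushed back to 0 (up to 3 mm past it) it clicks and stays; the push takes about 10 N over the last 20 mm.
- tray_front (a point): Centre of the outer face of the tray's white front panel, 23 mm above the worktop; the panel is 64 mm wide and reaches from 4 to 42 mm height. Push here.
- tray_pocket (a point): Centre of the floor of the tray's pocket, 12 mm above the worktop; axes as the lamp base. The pocket is 102 mm long (x) x 44 mm wide (y); its side rails (outer width 50 mm) rise 6 mm above the floor, its inner end wall 10 mm. The opening of the base is 42 mm high, so only a pack lying flat goes in.
- pack: Blue battery pack, 96 (x) x 22 (y) x 38 mm (z), about 0.16 kg, grey at one end, copper contacts at the other (+x). Origin: centre of its lower long edge face as it stands in the dock. It starts standing on its 22 mm edge face; lying flat (either broad face up) its y axis is vertical and it is 22 mm high. Stood on edge on the worktop it tips over flat when its top is pushed sideways by about 25 mm.
- pack_center (a point): Middle of the battery pack, axes as the pack.
- pack_contacts (a point): Middle of the pack's copper contact end, 48 mm from the pack's centre along its +x.
- dock: Black charging dock fixed to the worktop, 116 (x) x 40 (y) x 20 mm high, with a 12 mm cable nose at its -x end. Origin: centre of the underside. Its open-topped slot is 102 x 26 mm, its floor 7 mm above the worktop, so the upright pack stands out of it from 20 to 45 mm height. Lift the pack straight up.
- cup: White round cup, 80 mm across, 68 mm high; origin at the centre of its underside. The lamp head has to end over it.
- carton: Tall blue and white drinks carton, 77 x 77 x 220 mm, loose, stands to the front left of the lamp, taller than the lamp arm. Origin: centre of its underside.
- ramekin: Small white ramekin, 67 mm across, 39 mm high, loose, to the right of the lamp base. Origin: centre of its underside.
- jar: Spice jar with red cap, 44 mm across, 105 mm high, loose, to the left of the lamp base. Origin: centre of its underside.

How it is judged:
On the way, in this order (a step that is already met when the one before it is completed fails the run):
1. the battery tray has popped out, still empty (value of joint tray above 0.085 m and distance between pack_center and tray_pocket above 0.06 m), for 0.1 s.
2. the pack lies flat in the open tray, contacts towards the lamp, let go ((angle between pack_center's own y axis and vertical below 0.12 rad or angle between pack_center's own y axis and vertical above 3.02 rad) and x of pack_center in the frame of tray_pocket between -0.008 and 0.008 m and y of pack_center in the frame of tray_pocket between -0.007 and 0.007 m and z of pack_center in the frame of tray_pocket below 0.015 m and x of pack_contacts in the frame of tray_pocket above 0.035 m and value of joint tray above 0.06 m and contact force between the fingers and pack below 0.2 N), for 0.2 s.
At the end, for the whole second after the job is handed in: The tray is shut and latched (within 4 mm of home) with the pack lying flat in its pocket (within 8 mm along and 7 mm across the middle), contact end towards the lamp, and the lamp head stands still with its axis within 30 mm of the cup's, all let go of ((angle between pack_center's own y axis and vertical below 0.12 rad or angle between pack_center's own y axis and vertical above 3.02 rad) and x of pack_center in the frame of tray_pocket between -0.008 and 0.008 m and y of pack_center in the frame of tray_pocket between -0.007 and 0.007 m and z of pack_center in the frame of tray_pocket below 0.015 m and x of pack_contacts in the frame of tray_pocket above 0.035 m and value of joint tray below 0.004 m and horizontal distance between lamp_knob and cup below 0.03 m and linear speed of pack below 0.02 m/s and velocity of joint lamp_upper between -0.05 and 0.05 rad/s and velocity of joint lamp_fore between -0.05 and 0.05 rad/s); the robot touches nothing.
It fails at once if the cup is moved more than 20 mm or tipped (distance of cup from where it was at the start of the episode above 0.02 m or angle between cup's own z axis and vertical above 0.3 rad).
It fails at once if the carton is moved more than 20 mm or tipped (distance of carton from where it was at the start of the episode above 0.02 m or angle between carton's own z axis and vertical above 0.3 rad).
It fails at once if the ramekin is moved more than 20 mm or tipped (distance of ramekin from where it was at the start of the episode above 0.02 m or angle between ramekin's own z axis and vertical above 0.3 rad).
It fails at once if the jar is moved more than 20 mm or tipped (distance of jar from where it was at the start of the episode above 0.02 m or angle between jar's own z axis and vertical above 0.3 rad).
It also fails if it takes over 72 s, if anything falls off the work surface, if the arm or the gripper's body presses on something with over 40 N, if the wrist force passes 120 N, or if a joint passes its speed limit or range.

## Working session

There is one attempt and no reset: what is moved stays moved. The work goes in short steps, Python scripts to look and compute and a tool call to move; the robot and the scene stay as the last step left them, time stands still between calls to the robot, and variables do not carry over. Pictures are saved under pics/ and viewed, at most 10 in all, crops included, and the job is handed in when it is done.

Besides the shell and the picture viewer there is one more tool, called as name([rows], argument=value, ...), one row to a line, values as JSON. servo_tool: Moves the arm, as the interface text tells. Its arguments: {"type":"object","properties":{"commands":{"type":"array","items":{"type":"object","properties":{"tx":{"type":"number"},"ty":{"type":"number"},"tz":{"type":"number"},"yaw":{"type":"number"}}}},"hand":{"type":"number"}},"required":["commands"]}

```bash
ls; mkdir -p pics; cat > h.py <<'E'
import numpy as np, cv2
from scipy.spatial.transform import Rotation as R
from plant import sensors, eyes, order
def cap(n):
    s=sensors.sense(); p=eyes.capture(n)
    if n=='wrist':
        T=np.eye(4); T[:3,:3]=R.from_rotvec(s['orientation']).as_matrix(); T[:3,3]=s['position']
        p['P']=T@p['T_tool_cam']
    else: p['P']=p['pose']
    return p
def ray(p,uv):
    d=np.array([(uv[0]-p['cx'])/p['fx'],(uv[1]-p['cy'])/p['fy']]); s=d.copy()
    for _ in range(20): s=d/(1+p['k1']*(s@s))
    return np.array([s[0],s[1],1.])
def at_z(p,uv,z):
    r=p['P'][:3,:3]@ray(p,uv); o=p['P'][:3,3]; return o+r*(z-o[2])/r[2]
def depth_pt(p,uv):
    u,v=int(round(uv[0])),int(round(uv[1])); w=p['z_map'][max(0,v-2):v+3,max(0,u-2):u+3]; w=w[w>0]
    if len(w)==0: return None
    return (p['P']@np.append(ray(p,uv)*np.median(w),1))[:3]
def cloud(p,mask):
    v,u=np.nonzero(mask&(p['z_map']>0)); d=np.stack([(u-p['cx'])/p['fx'],(v-p['cy'])/p['fy']],1); s=d.copy()
    for _ in range(20): s=d/(1+p['k1']*(s**2).sum(1,keepdims=True))
    z=p['z_map'][v,u]; X=np.c_[s*z[:,None],z]; return X@p['P'][:3,:3].T+p['P'][:3,3]
def tri(ps,uvs):
    A=np.zeros((3,3)); b=np.zeros(3)
    for p,uv in zip(ps,uvs):
        d=p['P'][:3,:3]@ray(p,uv); d/=np.linalg.norm(d); M=np.eye(3)-np.outer(d,d); A+=M; b+=M@p['P'][:3,3]
    return np.linalg.solve(A,b)
E
python3 - <<'E'
from h import *
np.set_printoptions(precision=4,suppress=True)
P={n:cap(n) for n in ('scene','side','wrist')}
for n,p in P.items(): cv2.imwrite(f'pics/a_{n}.png',p['img']); print(n,p['P'][:3,3])
for t in ['lamp','lamp_post','lamp_knob','release_top','tray_front','pack','pack_center','pack_contacts','dock','cup','carton','ramekin','jar']:
    u=[];q=[]
    for n,p in P.items():
        r=eyes.spot_point(p,t)
        if r:
            d=depth_pt(p,r[0]['uv']); print(t,n,round(r[0]['conf'],2),np.round(r[0]['uv']),d)
            if r[0]['conf']>.4:u.append(r[0]['uv']);q.append(p)
    if len(u)>1: print('   tri',tri(q,u))
print(sensors.sense())
E
```

```text
pics
scene [-0.0164  0.7094  1.006 ]
side [0.3001 0.7412 0.9377]
wrist [0.6249 0.0757 0.3725]
lamp scene 0.78 [262. 238.] [ 0.5685 -0.0285  0.0583]
lamp side 0.84 [261. 242.] [ 0.5827 -0.0373  0.0615]
lamp wrist 0.62 [267. 237.] [ 0.608  -0.0491  0.0594]
   tri [ 0.601  -0.0721  0.0103]
lamp_post scene 0.7 [245. 196.] [ 0.6206 -0.0345  0.1653]
lamp_post side 0.71 [239. 204.] [ 0.6308 -0.037   0.1665]
lamp_post wrist 0.68 [294. 273.] [ 0.6318 -0.0338  0.1651]
   tri [ 0.6314 -0.0423  0.1565]
lamp_knob scene 0.73 [322. 149.] [ 0.5359 -0.2434  0.2147]
lamp_knob side 0.75 [311. 143.] [ 0.5275 -0.2485  0.2098]
   tri [ 0.5202 -0.216   0.2356]
release_top scene 0.61 [205. 298.] [0.5624 0.1943 0.0562]
release_top side 0.43 [273. 221.] [ 0.5719 -0.0983  0.0759]
release_top wrist 0.62 [274. 311.] [ 0.6122 -0.1745  0.0043]
   tri [0.5583 0.0904 0.1986]
tray_front scene 0.5 [286. 240.] [ 0.5299 -0.0789  0.0322]
tray_front side 0.62 [289. 244.] [ 0.5327 -0.1066  0.0006]
tray_front wrist 0.47 [205. 245.] [ 0.544  -0.0583  0.0593]
   tri [ 0.5306 -0.0781  0.0281]
pack scene 0.79 [354. 198.] [ 0.47
[... 1159 characters left out ...]

   tri [ 0.6127 -0.1846 -0.008 ]
jar scene 0.63 [245. 271.] [0.5598 0.0559 0.0185]
jar wrist 0.6 [243. 142.] [0.5925 0.0493 0.105 ]
   tri [ 0.5777  0.037  -0.0114]
{'time': 2.1, 'joint_positions': array([ 0.0338,  0.6891, -0.1946,  1.5653,  0.1573,  0.9025, -0.2151]), 'qvel': array([ 0.0004, -0.0001,  0.0011,  0.0004, -0.0007,  0.002 ,  0.0003]), 'effort': array([ -0.0001, -53.9543,  -1.2669, -15.8882,   0.01  ,   0.0014,
         0.    ]), 'position': array([0.625 , 0.    , 0.2313]), 'orientation': array([2.2214, 2.2215, 0.0001]), 'contact_force': array([-0.1905,  0.3396, -0.4428]), 'wrist_torque': array([-0.0047, -0.019 , -0.0245]), 'finger_force': 0.0, 'grip_width': 0.08512277422829692}
```

```bash
python3 - <<'E'
import cv2,numpy as np
a=[cv2.imread(f'pics/a_{n}.png') for n in('scene','side','wrist')]
c=cv2.resize(a[0][110:380,120:440],(800,600)[:1]+(675,)) 
cv2.imwrite('pics/b1.png',cv2.resize(a[0][110:380,140:440],(660,594)))
cv2.imwrite('pics/b2.png',cv2.resize(a[1][110:380,140:440],(660,594)))
E
```

```text
(no output)
```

View pics/b1.png

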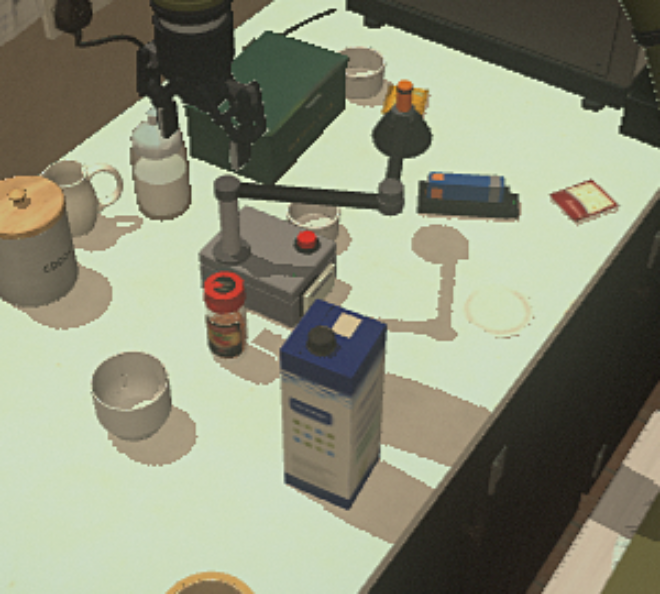

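View pics/a_wrist.png

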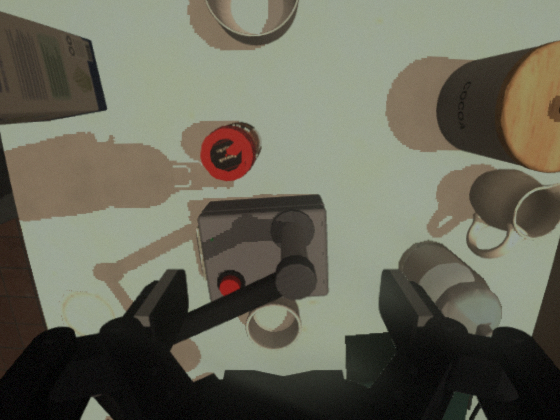

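The scene crop shows the red button at (307,240), the knob at (405,90), the elbow at (390,195), the pack with its orange end on the left (437,183) and grey end on the right, the carton at (335,400) and the cup at (130,395). The wrist picture shows the button at (230,286), the shoulder at (295,278), the jar cap at (228,152) and the cup at (252,10).

```bash
python3 - <<'E'
from h import *
np.set_printoptions(precision=3,suppress=True)
P={n:cap(n) for n in ('scene','side','wrist')}
for t,zr in [('cup',(.05,.08)),('carton',(.2,.23)),('jar',(.09,.115)),('ramekin',(.03,.05)),('pack',(.035,.055)),('dock',(.012,.028)),('lamp',(.05,.068)),('lamp_knob',(.2,.225))]:
    for n,p in P.items():
        r=eyes.trace(p,t)
        if not r or r[0]['conf']<.4: continue
        X=cloud(p,r[0]['mask']); Y=X[(X[:,2]>zr[0])&(X[:,2]<zr[1])]
        print(t,n,round(r[0]['conf'],2),'box',r[0]['box'],'N',len(X),len(Y),'zmax',np.percentile(X[:,2],98) if len(X) else 0)
        if len(Y)>8:
            c,s,a=cv2.minAreaRect(Y[:,:2].astype(np.float32)*1000)
            print('    rect c',np.array(c),'size',np.array(s),'ang',round(a,1), 'circ',cv2.minEnclosingCircle(Y[:,:2].astype(np.float32)*1000), 'z',np.median(Y[:,2]))
# red button / orange knob by colour
for n,p in P.items():
    X=cloud(p,np.ones((420,560),bool)); m=p['z_map']>0
    hsv=cv2.cvtColor(p['img'],cv2.COLOR_BGR2HSV)[m]
    red=((hsv[:,0]<4)|(hsv[:,0]>176))&(hsv[:,1]>190)&(hsv[:,2]>90)&(np.abs(X[:,0]-.57)<.06)&(np.abs(X[:,1]+.08)<.06)&(X[:,2]>.06)
    org=(hsv[:,0]>5)&(hsv[:,0]<16)&(hsv[:,1]>170)&(X[:,2]>.18)&(X[:,2]<.23)
    for k,q in(('red',red),('knob',org)):
        if q.sum()>3: print(n,k,q.sum(),X[q].mean(0),X[q].max(0),X[q].min(0))
    q=(X[:,2]>.125)&(X[:,0]>.65)&(X[:,0]<.95)&(X[:,1]>-.05)&(X[:,1]<.3)
    if q.sum(): 
        Y=X[q]; print(n,'tall right of lamp',q.sum(),Y.min(0),Y.max(0),np.median(Y,0))
E
```

```text
cup scene 0.7 box [183.7, 268.7, 35.3, 40.2] N 1159 399 zmax 0.06865655365208301
    rect c [596.175 176.979] size [77.529 83.756] ang 58.0 circ ((595.0653076171875, 174.84487915039062), 42.48891067504883) z 0.059637667312634424
cup side 0.63 box [200.9, 294.6, 39.8, 40.7] N 1465 445 zmax 0.06844514848694619
    rect c [596.48  174.275] size [80.515 81.302] ang 12.2 circ ((597.135009765625, 174.5147705078125), 42.084625244140625) z 0.06099639503741705
cup wrist 0.92 box [205.0, 0.0, 91.6, 44.6] N 3127 591 zmax 0.06752450134498592
    rect c [596.965 149.824] size [31.359 76.054] ang 86.7 circ ((597.790771484375, 164.18515014648438), 38.02798080444336) z 0.06491051235580636
carton scene 0.87 box [266.8, 246.3, 49.9, 98.7] N 3704 1067 zmax 0.21843414703603786
    rect c [388.062 109.653] size [75.817 78.046] ang 7.6 circ ((385.5691833496094, 110.85289764404297), 51.18947982788086) z 0.20568951471262487
carton side 0.83 box [304.5, 246.4, 49.4, 99.4] N 3562 1256 zmax 0.21903854522350905
    rect c [389.865 108.584] size [74.36  77.784] ang 7.3 circ ((390.2708740234375, 107.8217315673828
[... 3672 characters left out ...]
03780112684
scene red 30 [ 0.567 -0.101  0.074] [ 0.577 -0.09   0.078] [ 0.558 -0.111  0.071]
scene knob 51 [ 0.524 -0.298  0.204] [ 0.542 -0.237  0.218] [ 0.312 -1.619  0.182]
scene tall right of lamp 648 [ 0.65  -0.033  0.125] [0.876 0.129 0.604] [0.68  0.012 0.298]
side red 52 [ 0.568 -0.097  0.073] [ 0.576 -0.086  0.077] [ 0.559 -0.109  0.064]
side knob 63 [ 0.534 -0.244  0.201] [ 0.54  -0.239  0.217] [ 0.528 -0.252  0.18 ]
side tall right of lamp 1045 [ 0.65  -0.032  0.125] [0.877 0.129 0.604] [0.672 0.01  0.318]
wrist red 215 [ 0.568 -0.098  0.074] [ 0.58  -0.059  0.152] [ 0.559 -0.108  0.071]
wrist tall right of lamp 16299 [ 0.65  -0.013  0.125] [0.834 0.081 0.326] [0.678 0.011 0.3  ]
```

servo_tool([
  {"tz": 20, "tx": -10, "ty": -20},
  {"tx": -13.5, "ty": -38},
  {"tx": -13.5, "ty": -38},
  {"tx": -13.5, "ty": -38},
  {"tx": -13.5, "ty": -38},
  {"tx": -13.5, "ty": -38},
  {"tx": -13, "ty": -37},
  {},
  {},
])

```text
invalid input at $.commands[0]: expected keys tx, ty, tz, yaw
```

```bash
python3 - <<'E'
from h import *
np.set_printoptions(precision=4,suppress=True)
P={n:cap(n) for n in ('scene','wrist')}
p=P['wrist']; cv2.imwrite('pics/c_w.png',p['img'])
for n,p in P.items():
    X=cloud(p,np.ones((420,560),bool)); m=p['z_map']>0
    hsv=cv2.cvtColor(p['img'],cv2.COLOR_BGR2HSV)[m]
    org=(hsv[:,0]>5)&(hsv[:,0]<16)&(hsv[:,1]>170)&(X[:,2]>.207)&(X[:,2]<.23)&(abs(X[:,1]+.247)<.05)
    if org.sum()>3: print(n,'knob',org.sum(),X[org].mean(0),cv2.minEnclosingCircle(X[org][:,:2].astype(np.float32)*1000))
    q=(X[:,2]>.125)&(X[:,0]>.66)&(X[:,0]<.9)&(X[:,1]>-.05)&(X[:,1]<.3)
    print(q.sum(), X[q].min(0) if q.any() else '',X[q].max(0) if q.any() else '')
    q&=X[:,0]<.78; print(q.sum(), X[q].min(0) if q.any() else '',X[q].max(0) if q.any() else '')
s=sensors.sense(); print(s['position'],s['time'],s['contact_force'])
E
```

```text
scene knob 24 [ 0.5325 -0.2456  0.2149] ((534.0157470703125, -245.95797729492188), 11.932951927185059)
535 [ 0.6602 -0.0172  0.125 ] [0.8782 0.1229 0.5917]
413 [ 0.6602 -0.0172  0.2446] [0.697  0.0191 0.5917]
13708 [ 0.66   -0.0133  0.1254] [0.8332 0.0811 0.3242]
13705 [ 0.66   -0.0133  0.2431] [0.7001 0.0184 0.3242]
[0.625  0.     0.2313] 3.55 [-0.099   0.0585  1.0323]
```

servo_tool([
  {"tx": -10, "ty": -20, "tz": 20, "yaw": 0},
  {"tx": -13.5, "ty": -38, "tz": 0, "yaw": 0},
  {"tx": -13.5, "ty": -38, "tz": 0, "yaw": 0},
  {"tx": -13.5, "ty": -38, "tz": 0, "yaw": 0},
  {"tx": -13.5, "ty": -38, "tz": 0, "yaw": 0},
  {"tx": -13.5, "ty": -38, "tz": 0, "yaw": 0},
  {"tx": -13, "ty": -37, "tz": 0, "yaw": 0},
  {"tx": 0, "ty": 0, "tz": 0, "yaw": 0},
  {"tx": 0, "ty": 0, "tz": 0, "yaw": 0},
])

```text
time: 4.68
position: [0.5342, -0.2475, 0.2524]
orientation: [2.222, 2.219, 0.001]
contact_force: [0.7, 0.2, 0.3]
grip_width: 0.0858
finger_force: 0.0
```

```bash
python3 - <<'E'
from h import *
np.set_printoptions(precision=4,suppress=True)
P={n:cap(n) for n in ('side','wrist')}
p=P['wrist']; cv2.imwrite('pics/c_w.png',p['img'])
for n,p in P.items():
    X=cloud(p,np.ones((420,560),bool)); m=p['z_map']>0
    hsv=cv2.cvtColor(p['img'],cv2.COLOR_BGR2HSV)[m]
    org=(hsv[:,0]>5)&(hsv[:,0]<16)&(hsv[:,1]>170)&(X[:,2]>.207)&(X[:,2]<.23)&(abs(X[:,1]+.247)<.05)
    if org.sum()>3: print(n,'knob',org.sum(),X[org].mean(0),cv2.minEnclosingCircle(X[org][:,:2].astype(np.float32)*1000))
s=sensors.sense(); print(s['position'],s['time'],s['contact_force'])
E
```

```text
side knob 22 [ 0.5339 -0.2444  0.2137] ((531.88427734375, -244.56369018554688), 7.555411338806152)
wrist knob 554 [ 0.5354 -0.2485  0.2142] ((535.2485961914062, -248.84300231933594), 8.424759864807129)
[ 0.5349 -0.246   0.252 ] 4.775 [0.5732 0.2207 0.5635]
```

Knob at (0.535, -0.248), confirmed. Descend and grip.

servo_tool([
  {"tx": 0, "ty": -1, "tz": -32, "yaw": 0},
  {"tx": 0, "ty": 0, "tz": -31, "yaw": 0},
  {"tx": 0, "ty": 0, "tz": 0, "yaw": 0},
])

```text
time: 5.15
position: [0.5333, -0.2463, 0.1866]
orientation: [-2.216, -2.221, 0.003]
contact_force: [-0.5, 0.3, -0.2]
grip_width: 0.0853
finger_force: 0.0
```

servo_tool([
  {"tx": 0, "ty": 0, "tz": 0, "yaw": 0},
  {"tx": 0, "ty": 0, "tz": 0, "yaw": 0},
  {"tx": 0, "ty": 0, "tz": 0, "yaw": 0},
  {"tx": 0, "ty": 0, "tz": 0, "yaw": 0},
  {"tx": 0, "ty": 0, "tz": 0, "yaw": 0},
], hand=10)

```text
time: 5.78
position: [0.5349, -0.2482, 0.189]
orientation: [2.221, 2.22, 0.001]
contact_force: [-0.9, 1.2, 5.0]
grip_width: 0.0159
finger_force: 58.5
```

```bash
python3 - <<'E'
import numpy as np
post=np.array([.6328,-.0397]); k=np.array([.535,-.248]); cup=np.array([.5968,.1747])
def pol(p): d=p-post; return np.hypot(*d),np.degrees(np.arctan2(d[1],d[0]))%360
r0,a0=pol(k); r1,a1=pol(cup); print(r0,a0,r1,a1)
N=24; a=np.linspace(a0,a1,N+1)
r=np.interp(a,[a1,112,130,215,a0],[r1,.2,.182,.182,r0])
Q=post+np.c_[r*np.cos(np.radians(a)),r*np.sin(np.radians(a))]
# carton clearance
c=np.array([.389,.109]);t=np.radians(7.5);Rm=np.array([[np.cos(t),np.sin(t)],[-np.sin(t),np.cos(t)]])
L=np.abs((Q-c)@Rm.T)-.0385; print('min clear',np.linalg.norm(np.maximum(L,0),axis=1).min()*1000)
D=np.diff(Q,axis=0)*1000; print(np.round(Q[::4],3).tolist())
print(np.round(D,0).astype(int).tolist(), np.round(D,0).sum(0),(cup-k)*1000)
E
```

```text
0.23011677470362737 244.84923460734927 0.21740137994042263 99.5316455613886
min clear 50.06640280611116
[[0.535, -0.248], [0.488, -0.164], [0.458, -0.091], [0.452, -0.015], [0.479, 0.057], [0.528, 0.117], [0.597, 0.175]]
[[-16, 20], [-13, 21], [-10, 21], [-7, 22], [-5, 21], [-10, 16], [-8, 17], [-6, 18], [-4, 19], [-2, 19], [0, 19], [2, 19], [4, 19], [6, 18], [7, 18], [9, 17], [11, 16], [13, 14], [14, 13], [12, 17], [14, 16], [16, 14], [18, 15], [20, 13]] [ 65. 422.] [ 61.8 422.7]
```

servo_tool([
  {"tx": -8, "ty": 10, "tz": 0, "yaw": 0},
  {"tx": -8, "ty": 10, "tz": 0, "yaw": 0},
  {"tx": -13, "ty": 21, "tz": 0, "yaw": 0},
  {"tx": -10, "ty": 21, "tz": 0, "yaw": 0},
  {"tx": -7, "ty": 22, "tz": 0, "yaw": 0},
  {"tx": -5, "ty": 21, "tz": 0, "yaw": 0},
  {"tx": -10, "ty": 16, "tz": 0, "yaw": 0},
  {"tx": -8, "ty": 17, "tz": 0, "yaw": 0},
  {"tx": -6, "ty": 18, "tz": 0, "yaw": 0},
  {"tx": -4, "ty": 19, "tz": 0, "yaw": 0},
  {"tx": -2, "ty": 19, "tz": 0, "yaw": 0},
  {"tx": 0, "ty": 19, "tz": 0, "yaw": 0},
  {"tx": 0, "ty": 0, "tz": 0, "yaw": 0},
])

```text
time: 7.4
position: [0.4528, -0.0324, 0.1889]
orientation: [-2.217, -2.225, -0.002]
contact_force: [-0.6, 1.8, 8.2]
grip_width: 0.0157
finger_force: 59.1
```

servo_tool([
  {"tx": 2, "ty": 19, "tz": 0, "yaw": 0},
  {"tx": 4, "ty": 19, "tz": 0, "yaw": 0},
  {"tx": 6, "ty": 18, "tz": 0, "yaw": 0},
  {"tx": 7, "ty": 18, "tz": 0, "yaw": 0},
  {"tx": 9, "ty": 17, "tz": 0, "yaw": 0},
  {"tx": 11, "ty": 16, "tz": 0, "yaw": 0},
  {"tx": 13, "ty": 14, "tz": 0, "yaw": 0},
  {"tx": 14, "ty": 13, "tz": 0, "yaw": 0},
  {"tx": 12, "ty": 17, "tz": 0, "yaw": 0},
  {"tx": 14, "ty": 16, "tz": 0, "yaw": 0},
  {"tx": 16, "ty": 14, "tz": 0, "yaw": 0},
  {"tx": 18, "ty": 15, "tz": 0, "yaw": 0},
  {"tx": 10, "ty": 7, "tz": 0, "yaw": 0},
  {"tx": 7, "ty": 6, "tz": 0, "yaw": 0},
  {"tx": 0, "ty": 0, "tz": 0, "yaw": 0},
  {"tx": 0, "ty": 0, "tz": 0, "yaw": 0},
])

```text
time: 9.4
position: [0.5968, 0.1754, 0.1891]
orientation: [2.22, 2.222, 0.005]
contact_force: [1.6, 0.9, 5.0]
grip_width: 0.0164
finger_force: 58.8
```

servo_tool([
  {"tx": 0, "ty": 0, "tz": 0, "yaw": 0},
  {"tx": 0, "ty": 0, "tz": 0, "yaw": 0},
  {"tx": 0, "ty": 0, "tz": 0, "yaw": 0},
  {"tx": 0, "ty": 0, "tz": 20, "yaw": 0},
  {"tx": 0, "ty": 0, "tz": 40, "yaw": 0},
], hand=45)

```text
time: 10.02
position: [0.595, 0.1734, 0.247]
orientation: [-2.22, -2.22, 0.007]
contact_force: [-0.0, 0.0, 0.5]
grip_width: 0.0449
finger_force: 0.0
```

servo_tool([
  {"tx": -3, "ty": -30, "tz": 0, "yaw": 10},
  {"tx": -3, "ty": -30, "tz": 0, "yaw": 10},
  {"tx": -3, "ty": -30, "tz": 0, "yaw": 10},
  {"tx": -3, "ty": -30, "tz": 0, "yaw": 10},
  {"tx": -3, "ty": -30, "tz": 0, "yaw": 10},
  {"tx": -3, "ty": -30, "tz": 0, "yaw": 10},
  {"tx": -3, "ty": -30, "tz": 0, "yaw": 10},
  {"tx": -3, "ty": -30, "tz": 0, "yaw": 10},
  {"tx": -5, "ty": -33, "tz": 0, "yaw": 10},
  {"tx": 0, "ty": 0, "tz": -40, "yaw": 0},
  {"tx": 0, "ty": 0, "tz": -50, "yaw": 0},
  {"tx": 0, "ty": 0, "tz": -50, "yaw": 0},
  {"tx": 0, "ty": 0, "tz": 0, "yaw": 0},
], hand=0)

```text
time: 11.65
position: [0.5643, -0.0992, 0.1051]
orientation: [0.0, -3.133, -0.0]
contact_force: [-1.1, -0.0, 1.4]
grip_width: -0.0003
finger_force: 0.0
```

```bash
python3 - <<'E'
from h import *
np.set_printoptions(precision=4,suppress=True)
p=cap('side'); s=sensors.sense(); print(s['position'],s['time'])
X=cloud(p,np.ones((420,560),bool)); m=p['z_map']>0
hsv=cv2.cvtColor(p['img'],cv2.COLOR_BGR2HSV)[m]
org=(hsv[:,0]>5)&(hsv[:,0]<16)&(hsv[:,1]>170)&(X[:,2]>.19)&(X[:,2]<.23)&(X[:,1]>0)
print('knob',org.sum(),X[org].mean(0))
for t in('pack','dock'):
    r=eyes.trace(p,t)
    if r: Y=cloud(p,r[0]['mask']);lo,hi=((.035,.055) if t=='pack' else (.012,.028));Y=Y[(Y[:,2]>lo)&(Y[:,2]<hi)]; print(t,r[0]['conf'],cv2.minAreaRect(Y[:,:2].astype(np.float32)*1000))
E
```

```text
[ 0.5665 -0.099   0.1076] 11.7
knob 102 [0.5948 0.1781 0.206 ]
pack 0.67 ((484.09197998046875, -326.2761535644531), (96.83061218261719, 27.39095687866211), 29.117143630981445)
dock 0.71 ((481.03564453125, -323.6857604980469), (122.4954605102539, 45.71986389160156), 25.044715881347656)
```

servo_tool([
  {"tx": 1, "ty": 0.5, "tz": -24, "yaw": 0},
  {"tx": 0, "ty": 0, "tz": -10, "yaw": 0},
  {"tx": 0, "ty": 0, "tz": -7, "yaw": 0},
  {"tx": 0, "ty": 0, "tz": 0, "yaw": 0},
  {"tx": 0, "ty": 0, "tz": 30, "yaw": 0},
  {"tx": 0, "ty": 0, "tz": 50, "yaw": 0},
  {"tx": 0, "ty": 0, "tz": 50, "yaw": 0},
  {"tx": 0, "ty": 0, "tz": 0, "yaw": 0},
])

```text
time: 12.8
position: [0.5714, -0.0981, 0.2018]
orientation: [0.0, 3.133, -0.0]
contact_force: [-0.3, 1.3, -0.5]
grip_width: -0.0002
finger_force: 0.0
```

```bash
python3 - <<'E'
from h import *
np.set_printoptions(precision=4,suppress=True)
p=cap('wrist'); s=sensors.sense(); print(s['position'],s['time'])
cv2.imwrite('pics/d_w.png',p['img'])
X=cloud(p,np.ones((420,560),bool))
q=(X[:,2]>.005)&(X[:,2]<.048)&(X[:,0]<.535)&(X[:,0]>.4)&(abs(X[:,1]+.08)<.05)
print(q.sum(),X[q].min(0),X[q].max(0)) 
for t in('tray_pocket','tray_front'):
    r=eyes.spot_point(p,t)
    if r: print(t,r[0]['conf'],r[0]['uv'],at_z(p,r[0]['uv'],.012 if 'pock' in t else .023),depth_pt(p,r[0]['uv']))
E
```

```text
[ 0.5697 -0.0985  0.1995] 12.85
6949 [ 0.4259 -0.1168  0.0059] [ 0.5349 -0.053   0.0438]
tray_pocket 0.97 [299.6, 98.4] [ 0.4884 -0.0824  0.012 ] [ 0.4884 -0.0823  0.0112]
tray_front 0.68 [298.9, 22.2] [ 0.424  -0.0843  0.023 ] [ 0.4188 -0.0832 -0.0008]
```

View pics/d_w.png

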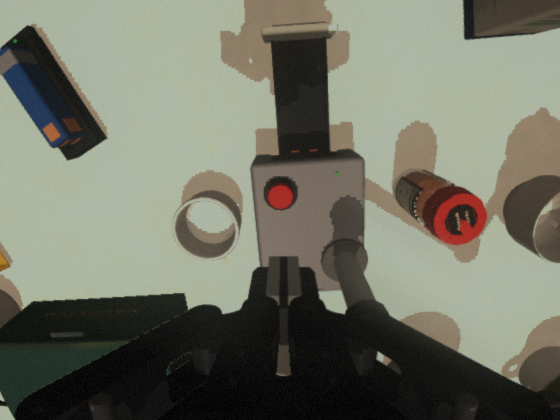

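The tray is out (pocket about (300,98), front at (299,30)). The pack is at upper left with its copper contacts at (60,130), towards +x.

servo_tool([
  {"tx": -14, "ty": -37, "tz": 0, "yaw": 4},
  {"tx": -14, "ty": -38, "tz": 0, "yaw": 5},
  {"tx": -15, "ty": -38, "tz": 0, "yaw": 5},
  {"tx": -15, "ty": -38, "tz": 0, "yaw": 5},
  {"tx": -15, "ty": -38, "tz": 0, "yaw": 4},
  {"tx": -15, "ty": -38, "tz": 0, "yaw": 4},
  {"tx": 0, "ty": 0, "tz": 0, "yaw": 0},
  {"tx": 0, "ty": 0, "tz": 0, "yaw": 0},
], hand=60)

```text
time: 13.95
position: [0.4802, -0.3245, 0.1962]
orientation: [0.734, -3.054, -0.004]
contact_force: [0.3, 0.2, 0.3]
grip_width: 0.0598
finger_force: 0.0
```

```bash
cat > pk.py <<'E'
from h import *
np.set_printoptions(precision=4,suppress=True)
import sys
lo,hi=float(sys.argv[1]),float(sys.argv[2])
p=cap('wrist'); s=sensors.sense(); print(s['position'],s['time'],R.from_rotvec(s['orientation']).as_matrix()[:,1])
cv2.imwrite(sys.argv[3],p['img'])
for t in('pack','dock'):
    r=eyes.trace(p,t)
    if r:
        Y=cloud(p,r[0]['mask']); print(t,r[0]['conf'],r[0]['box'],np.percentile(Y[:,2],[5,50,95]))
        a,b=(lo,hi) if t=='pack' else (.015,.025)
        Z=Y[(Y[:,2]>a)&(Y[:,2]<b)]
        if len(Z)>10: print('  ',len(Z),cv2.minAreaRect(Z[:,:2].astype(np.float32)*1000))
for t in('pack_center','pack_contacts'):
    r=eyes.spot_point(p,t)
    if r: print(t,r[0]['conf'],r[0]['uv'],depth_pt(p,r[0]['uv']))
E
python3 pk.py .04 .05 pics/e_w.png
```

```text
[ 0.4807 -0.3239  0.1966] 14.0 [-0.4555  0.8902  0.002 ]
pack 0.6 [263.4, 139.2, 27.5, 104.6] [0.0411 0.0441 0.0454]
   2400 ((482.5605163574219, -327.1934814453125), (95.58219909667969, 22.052270889282227), 29.250709533691406)
dock 0.97 [252.6, 115.3, 49.8, 132.1] [0.0059 0.0189 0.0206]
   1950 ((483.9338073730469, -326.47589111328125), (117.06100463867188, 40.138511657714844), 29.205150604248047)
pack_center 0.73 [278.4, 192.6] [ 0.4804 -0.3286  0.0443]
pack_contacts 0.83 [279.9, 238.0] [ 0.5193 -0.3074  0.0444]
```

View pics/e_w.png

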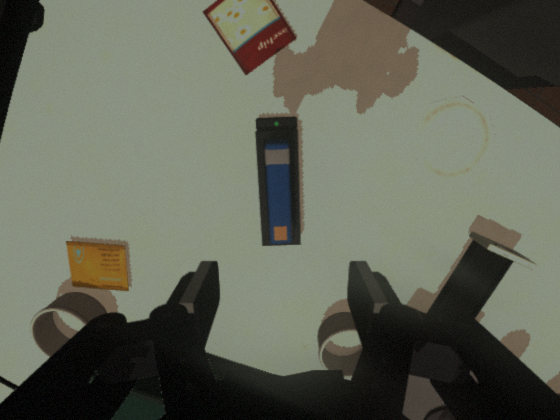

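servo_tool([
  {"tx": 2, "ty": -3, "tz": -50, "yaw": 2},
  {"tx": 0, "ty": 0, "tz": -60, "yaw": 0},
  {"tx": 0, "ty": 0, "tz": -45, "yaw": 0},
  {"tx": 0, "ty": 0, "tz": -17, "yaw": 0},
  {"tx": 0, "ty": 0, "tz": 0, "yaw": 0},
])

```text
time: 14.82
position: [0.4827, -0.328, 0.0252]
orientation: [0.788, -3.041, -0.001]
contact_force: [0.1, -0.3, 1.1]
grip_width: 0.0599
finger_force: 0.0
```

servo_tool([
  {"tx": 0, "ty": 0, "tz": 0, "yaw": 0},
  {"tx": 0, "ty": 0, "tz": 0, "yaw": 0},
  {"tx": 0, "ty": 0, "tz": 0, "yaw": 0},
  {"tx": 0, "ty": 0, "tz": 0, "yaw": 0},
], hand=12)

```text
time: 15.32
position: [0.4836, -0.329, 0.0271]
orientation: [-0.786, 3.04, -0.003]
contact_force: [-0.4, 0.1, 6.9]
grip_width: 0.0205
finger_force: 59.9
```

servo_tool([
  {"tx": 0, "ty": 0, "tz": 20, "yaw": 0},
  {"tx": 0, "ty": 0, "tz": 35, "yaw": 0},
  {"tx": -4, "ty": 24, "tz": 0, "yaw": -5},
  {"tx": -4, "ty": 24, "tz": 0, "yaw": -5},
  {"tx": -4, "ty": 24, "tz": 0, "yaw": -5},
  {"tx": -3, "ty": 25, "tz": 0, "yaw": -5},
  {"tx": -3, "ty": 25, "tz": 0, "yaw": -5},
  {"tx": 0, "ty": 0, "tz": -30, "yaw": 0},
  {"tx": 0, "ty": 0, "tz": -22, "yaw": 0},
  {"tx": 0, "ty": 0, "tz": -6, "yaw": 0},
  {"tx": 0, "ty": 0, "tz": -3, "yaw": 0},
  {"tx": 0, "ty": 0, "tz": 0, "yaw": 0},
])

```text
time: 16.82
position: [0.4651, -0.2067, 0.0203]
orientation: [-0.109, 3.138, -0.001]
contact_force: [0.1, -0.1, -1.6]
grip_width: 0.0206
finger_force: 59.0
```

servo_tool([
  {"tx": 0, "ty": 0, "tz": -1.5, "yaw": 0},
  {"tx": 0, "ty": 0, "tz": 0, "yaw": 0},
])

```text
time: 17.08
position: [0.4652, -0.2067, 0.02]
orientation: [-0.109, 3.137, -0.002]
contact_force: [-2.5, 1.6, 16.1]
grip_width: 0.0207
finger_force: 61.2
```

servo_tool([
  {"tx": 0, "ty": 0, "tz": 0, "yaw": 0},
  {"tx": 0, "ty": 0, "tz": 0, "yaw": 0},
  {"tx": 0, "ty": 0, "tz": 0, "yaw": 0},
  {"tx": 0, "ty": 0, "tz": -2, "yaw": 0},
  {"tx": 0, "ty": 10, "tz": 0, "yaw": 0},
  {"tx": 0, "ty": 10, "tz": 0, "yaw": 0},
  {"tx": 0, "ty": 10, "tz": 0, "yaw": 0},
  {"tx": 0, "ty": 5, "tz": 0, "yaw": 0},
  {"tx": 0, "ty": 5, "tz": 0, "yaw": 0},
  {"tx": 0, "ty": 5, "tz": 0, "yaw": 0},
  {"tx": 0, "ty": 5, "tz": 0, "yaw": 0},
  {"tx": 0, "ty": 5, "tz": 0, "yaw": 0},
  {"tx": 0, "ty": 5, "tz": 0, "yaw": 0},
  {"tx": 0, "ty": 0, "tz": 0, "yaw": 0},
], hand=85)

```text
time: 18.82
position: [0.4645, -0.1455, 0.0158]
orientation: [0.112, -3.14, -0.001]
contact_force: [-1.3, 1.2, 0.3]
grip_width: 0.0848
finger_force: 0.7
```

```bash
python3 pk.py .01 .05 pics/f_w.png
```

```text
[ 0.4645 -0.1456  0.0158] 18.875 [-0.0709  0.9975  0.0011]
pack 0.84 [167.7, 162.3, 95.0, 191.4] [0.0154 0.0212 0.0222]
   15347 ((463.1269226074219, -175.5119171142578), (95.81208801269531, 38.70840072631836), 4.052258491516113)
dock 0.78 [0.0, 270.7, 47.6, 96.6] [0.0004 0.0106 0.0195]
   795 ((520.1590576171875, -291.264404296875), (16.427085876464844, 38.195960998535156), 75.57109832763672)
pack_center 0.59 [220.8, 264.5] [ 0.4588 -0.1742  0.0214]
pack_contacts 0.94 [224.5, 345.7] [ 0.5035 -0.1719  0.0217]
```

View pics/f_w.png

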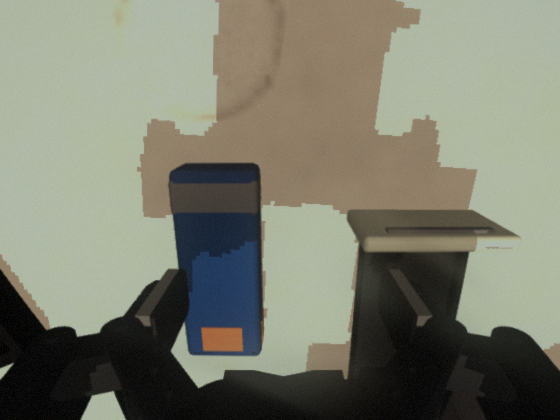

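The pack lies flat, contacts (222,340) toward the lamp, beside the tray. I'll lift and measure both precisely.

servo_tool([
  {"tx": 0, "ty": 0, "tz": 40, "yaw": 0},
  {"tx": 0, "ty": 0, "tz": 60, "yaw": 0},
  {"tx": 0, "ty": 0, "tz": 40, "yaw": 0},
  {"tx": 0, "ty": 0, "tz": 0, "yaw": 0},
  {"tx": 0, "ty": 0, "tz": 0, "yaw": 0},
], hand=60)

```text
time: 19.7
position: [0.4645, -0.147, 0.1555]
orientation: [-0.108, 3.14, -0.0]
contact_force: [-0.0, 1.2, -0.0]
grip_width: 0.0601
finger_force: 0.0
```

```bash
python3 pk.py .019 .03 pics/g_w.png; python3 - <<'E'
from h import *
np.set_printoptions(precision=4,suppress=True)
p=cap('wrist'); X=cloud(p,np.ones((420,560),bool))
a=np.radians(4.0); c=np.array([.605,-.0717]); Q=(X[:,:2]-c)@np.array([[np.cos(a),-np.sin(a)],[np.sin(a),np.cos(a)]])
L=np.c_[Q,X[:,2]]
f=(L[:,0]>-.15)&(L[:,0]<-.085)&(abs(L[:,1])<.035)
for lo,hi,n in((.009,.0145,'floor'),(.0155,.021,'rail')):
    q=f&(L[:,2]>lo)&(L[:,2]<hi); print(n,q.sum(),np.percentile(L[q],[1,50,99],axis=0).tolist())
q=f&(L[:,2]>.0155)&(L[:,2]<.021)
for s in(-1,1): m=q&(s*L[:,1]>.01); print('rail',s,np.median(L[m],0),np.percentile(L[m][:,1],[2,98]))
q=(L[:,0]>-.2)&(L[:,0]<-.15)&(L[:,2]>.036)&(L[:,2]<.046)&(abs(L[:,1])<.06); print('panel',q.sum(),L[q].min(0),L[q].max(0))
r=(abs(L[:,1])<.015)&(L[:,0]>-.18)&(L[:,0]<-.06)&(L[:,2]>.008)&(L[:,2]<.06)
for x in np.arange(-.18,-.06,.004):
    m=r&(abs(L[:,0]-x)<.002)
    if m.any(): print(round(x,3),np.round(np.median(L[m][:,2]),4),end='; ')
E
```

```text
[ 0.464  -0.1468  0.155 ] 19.75 [-0.0692  0.9976  0.0002]
pack 0.95 [223.3, 137.4, 48.0, 107.2] [0.0195 0.0212 0.0224]
   4568 ((462.90570068359375, -175.79649353027344), (95.1303939819336, 38.5175895690918), 3.6532349586486816)
dock 0.72 [319.2, 160.5, 87.2, 125.2] [0.0101 0.0117 0.0411]
   1071 ((485.5699768066406, -82.01472473144531), (114.06111907958984, 61.786407470703125), 4.085367202758789)
pack_center 0.97 [248.9, 193.6] [ 0.4612 -0.1765  0.0214]
pack_contacts 0.6 [251.5, 244.2] [ 0.5079 -0.1723  0.0213]
floor 3213 [[-0.14946771585594382, -0.02584390054980086, 0.009683826980846091], [-0.11908349613457828, -0.0005963859872064884, 0.011302299643558777], [-0.08565287764965299, 0.020772314482429305, 0.013528221097033631]]
rail 509 [[-0.14935095895469225, -0.025895912395780426, 0.01569309693759797], [-0.11817782591435413, 0.020444766341441153, 0.01729022659872459], [-0.08579803919109233, 0.023849736148113886, 0.01873443804072184]]
rail -1 [-0.1181 -0.0245  0.0172] [-0.0259 -0.0228]
rail 1 [-0.1183  0.022   0.0173] [0.0204 0.0238]
panel 869 [-0.1783 -0.0329  0.0361] [-0.1693  0.0301  0.0432]
-0.18 0.038; -0.176 0.0376; -0.172 0.0411; -0.168 0.0396; -0.164 0.0114; -0.16 0.0111; -0.156 0.0113; -0.152 0.0111; -0.148 0.0114; -0.144 0.0112; -0.14 0.0113; -0.136 0.0113; -0.132 0.0113; -0.128 0.0111; -0.124 0.0113; -0.12 0.0112; -0.116 0.0111; -0.112 0.0113; -0.108 0.0112; -0.104 0.0111; -0.1 0.0115; -0.096 0.0113; -0.092 0.0113; -0.088 0.0113; -0.084 0.0114; -0.08 0.0113; -0.076 0.0115; -0.072 0.0114; -0.068 0.0161; -0.064 0.0499;
```

servo_tool([
  {"tx": -1, "ty": -14, "tz": -40, "yaw": 0},
  {"tx": 0, "ty": -14.5, "tz": -40, "yaw": 0},
  {"tx": 0, "ty": 0, "tz": -40, "yaw": 0},
  {"tx": 0, "ty": 0, "tz": -28, "yaw": 0},
  {"tx": 0, "ty": 0, "tz": 0, "yaw": 0},
])

```text
time: 20.62
position: [0.4623, -0.1742, 0.006]
orientation: [0.112, -3.135, -0.001]
contact_force: [-0.2, 0.5, 0.0]
grip_width: 0.06
finger_force: 0.0
```

servo_tool([
  {"tx": 0, "ty": 0, "tz": 0, "yaw": 0},
  {"tx": 0, "ty": 0, "tz": 0, "yaw": 0},
  {"tx": 0, "ty": 0, "tz": 0, "yaw": 0},
  {"tx": 0, "ty": 0, "tz": 0, "yaw": 0},
], hand=28)

```text
time: 21.12
position: [0.4642, -0.1752, 0.009]
orientation: [-0.109, 3.138, -0.001]
contact_force: [-0.3, 0.9, 8.0]
grip_width: 0.0363
finger_force: 61.6
```

servo_tool([
  {"tx": 0, "ty": 0, "tz": 25, "yaw": 0},
  {"tx": 0, "ty": 0, "tz": 35, "yaw": 0},
  {"tx": 6.5, "ty": 24, "tz": 0, "yaw": 0},
  {"tx": 6, "ty": 24, "tz": 0, "yaw": 0},
  {"tx": 6, "ty": 24, "tz": 0, "yaw": 0},
  {"tx": 6, "ty": 22.5, "tz": 0, "yaw": 0},
  {"tx": 0, "ty": 0, "tz": -20, "yaw": 0},
  {"tx": 0, "ty": 0, "tz": 0, "yaw": 0},
  {"tx": 0, "ty": 0, "tz": 0, "yaw": 0},
])

```text
time: 22.25
position: [0.488, -0.081, 0.0482]
orientation: [-0.108, 3.14, -0.0]
contact_force: [-0.0, 0.5, -1.5]
grip_width: 0.0361
finger_force: 60.6
```

```bash
python3 pk.py .055 .07 pics/i_w.png; python3 - <<'E'
from h import *
np.set_printoptions(precision=4,suppress=True)
p=cap('wrist'); X=cloud(p,np.ones((420,560),bool))
a=np.radians(4.0); c=np.array([.605,-.0717]); Q=(X[:,:2]-c)@np.array([[np.cos(a),-np.sin(a)],[np.sin(a),np.cos(a)]])
L=np.c_[Q,X[:,2]]
q=(L[:,2]>.052)&(L[:,2]<.072)&(L[:,0]<-.1)&(L[:,0]>-.2)&(abs(L[:,1])<.022); print('pack',q.sum(),L[q].min(0),L[q].max(0),np.median(L[q],0))
q=(L[:,0]>-.2)&(L[:,0]<-.15)&(L[:,2]>.036)&(L[:,2]<.046)&(abs(L[:,1])<.06); print('panel',q.sum(),L[q].min(0),L[q].max(0))
E
```

```text
[ 0.4881 -0.081   0.0484] 22.3 [-0.0688  0.9976 -0.0003]
pack 0.75 [236.4, 168.8, 93.3, 198.3] [0.0582 0.0604 0.0615]
   16222 ((486.7279968261719, -80.87517547607422), (95.4382553100586, 38.644264221191406), 3.9506020545959473)
pack_center 0.6 [280.3, 272.6] [ 0.481  -0.0827  0.0601]
pack_contacts 0.57 [282.6, 357.5] [ 0.5261 -0.0786  0.0609]
pack 13302 [-0.1659 -0.022   0.052 ] [-0.1    0.022  0.072] [-0.136  -0.0006  0.0604]
panel 2744 [-0.178 -0.033  0.036] [-0.1647  0.0305  0.046 ]
```

View pics/i_w.png

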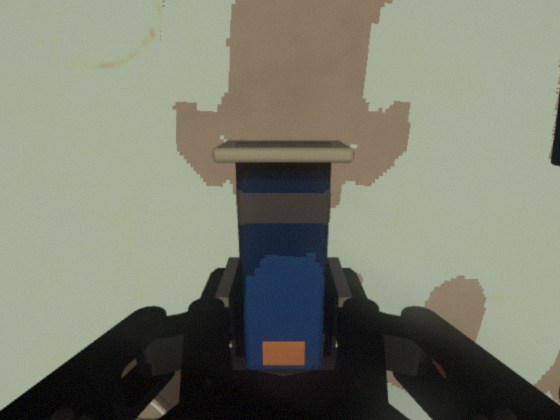

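servo_tool([
  {"tx": 0.5, "ty": 0, "tz": -15, "yaw": 0},
  {"tx": 0, "ty": 0, "tz": -8, "yaw": 0},
  {"tx": 0, "ty": 0, "tz": -4, "yaw": 0},
  {"tx": 0, "ty": 0, "tz": 0, "yaw": 0},
])

```text
time: 23.05
position: [0.4888, -0.0804, 0.0211]
orientation: [-0.11, 3.139, -0.0]
contact_force: [-0.4, 0.7, -1.3]
grip_width: 0.0364
finger_force: 60.7
```

servo_tool([
  {"tx": 0, "ty": 0, "tz": 0, "yaw": 0},
  {"tx": 0, "ty": 0, "tz": 0, "yaw": 0},
  {"tx": 0, "ty": 0, "tz": 0, "yaw": 0},
  {"tx": 0, "ty": 0, "tz": 25, "yaw": 0},
  {"tx": 0, "ty": 0, "tz": 45, "yaw": 0},
  {"tx": 0, "ty": 0, "tz": 45, "yaw": 0},
  {"tx": 0, "ty": 0, "tz": 0, "yaw": 0},
], hand=56)

```text
time: 23.92
position: [0.4905, -0.0805, 0.1385]
orientation: [-0.108, 3.134, -0.0]
contact_force: [-0.2, -0.6, -0.2]
grip_width: 0.0559
finger_force: 0.0
```

```bash
python3 pk.py .028 .04 pics/j_w.png
```

```text
[ 0.4893 -0.0808  0.1369] 23.975 [-0.069   0.9976 -0.0004]
pack 0.78 [255.7, 137.4, 53.3, 121.6] [0.0312 0.0332 0.0343]
   5762 ((487.576416015625, -80.0541000366211), (95.6353530883789, 38.24367141723633), 4.228943347930908)
dock 0.73 [0.7, 121.1, 62.5, 116.5] [0.0008 0.0103 0.0197]
   1447 ((499.6524353027344, -317.6298828125), (80.26313018798828, 43.202049255371094), 30.25806427001953)
pack_center 0.72 [281.1, 201.4] [ 0.4848 -0.0825  0.0335]
pack_contacts 0.65 [279.1, 259.0] [ 0.5341 -0.0808  0.0326]
```

View pics/j_w.png

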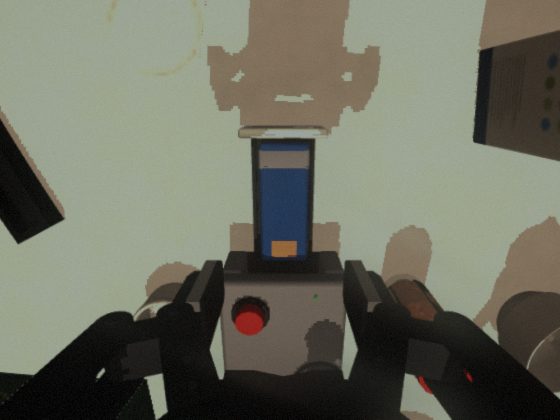

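Pack lies flat between the rails, contacts (285,248) toward the lamp. Now I'll close the hand, go in front of the panel and push.

servo_tool([
  {"tx": -30, "ty": -2, "tz": 0, "yaw": 0},
  {"tx": -30, "ty": -2, "tz": 0, "yaw": 0},
  {"tx": -29, "ty": -2.5, "tz": 0, "yaw": 0},
  {"tx": 0, "ty": 0, "tz": 0, "yaw": 0},
  {"tx": 0, "ty": 0, "tz": -40, "yaw": 0},
  {"tx": 0, "ty": 0, "tz": -40, "yaw": 0},
  {"tx": 0, "ty": 0, "tz": -32, "yaw": 0},
  {"tx": 0, "ty": 0, "tz": 0, "yaw": 0},
], hand=0)

```text
time: 25.18
position: [0.4001, -0.0909, 0.053]
orientation: [0.112, -3.132, 0.016]
contact_force: [0.0, 0.9, -0.3]
grip_width: -0.0
finger_force: 0.0
```

servo_tool([
  {"tx": 0, "ty": 0, "tz": 0, "yaw": 0},
  {"tx": 0, "ty": 0, "tz": 0, "yaw": 0},
])

```text
time: 25.42
position: [0.4004, -0.0915, 0.055]
orientation: [0.109, -3.135, 0.018]
contact_force: [-0.0, -0.3, 0.4]
grip_width: -0.0
finger_force: 0.0
```

```bash
python3 -c "
from h import *
s=sensors.sense();print(s['joint_positions'],s['position'],s['contact_force'],s['qvel'])"
```

```text
[ 0.23438063  0.81516598 -0.21316327  2.32414136  1.46955512  0.16753791
  0.25855326] [ 0.40039698 -0.09150882  0.05499342] [-2.71949570e-04 -2.84217189e-01  4.36932630e-01] [-0.00086496 -0.00414083 -0.00079253  0.00415496  0.01838855  0.00405488
 -0.01433896]
```

servo_tool([
  {"tx": 6, "ty": 4, "tz": 0, "yaw": 0},
  {"tx": 0, "ty": 0, "tz": -10, "yaw": 0},
  {"tx": 0, "ty": 0, "tz": -10, "yaw": 0},
  {"tx": 0, "ty": 0, "tz": 0, "yaw": 0},
  {"tx": 0, "ty": 0, "tz": 0, "yaw": 0},
])

```text
time: 26.05
position: [0.406, -0.0876, 0.0349]
orientation: [0.109, -3.134, 0.018]
contact_force: [-0.7, -0.3, 0.8]
grip_width: 0.0
finger_force: 0.0
```

```bash
python3 -c "
from h import *
s=sensors.sense();print(s['joint_positions'],s['position'],s['contact_force'],s['orientation'])"
```

```text
[ 0.23624625  0.86475501 -0.2342826   2.31349693  1.66826491  0.19065927
  0.05209233] [ 0.40601388 -0.0875946   0.03494985] [-0.73454358 -0.3240458   0.81185436] [ 0.10895014 -3.1341496   0.01819144]
```

servo_tool([
  {"tx": 1, "ty": 0, "tz": -8, "yaw": 0},
  {"tx": 0, "ty": 0, "tz": 0, "yaw": 0},
  {"tx": 10, "ty": 0.7, "tz": 0, "yaw": 0},
  {"tx": 10, "ty": 0.7, "tz": 0, "yaw": 0},
  {"tx": 10, "ty": 0.7, "tz": 0, "yaw": 0},
  {"tx": 10, "ty": 0.7, "tz": 0, "yaw": 0},
  {"tx": 10, "ty": 0.7, "tz": 0, "yaw": 0},
  {"tx": 10, "ty": 0.7, "tz": 0, "yaw": 0},
  {"tx": 10, "ty": 0.7, "tz": 0, "yaw": 0},
  {"tx": 0, "ty": 0, "tz": 0, "yaw": 0},
])

```text
time: 27.3
position: [0.4763, -0.0825, 0.0268]
orientation: [0.109, -3.133, 0.018]
contact_force: [-2.8, 0.8, 1.3]
grip_width: 0.0002
finger_force: 1.1
```

servo_tool([
  {"tx": 10, "ty": 0.7, "tz": 0, "yaw": 0},
  {"tx": 10, "ty": 0.7, "tz": 0, "yaw": 0},
  {"tx": 10, "ty": 0.7, "tz": 0, "yaw": 0},
  {"tx": 6, "ty": 0.4, "tz": 0, "yaw": 0},
  {"tx": 5, "ty": 0.3, "tz": 0, "yaw": 0},
  {"tx": 0, "ty": 0, "tz": 0, "yaw": 0},
])

```text
time: 28.05
position: [0.5171, -0.0802, 0.026]
orientation: [0.109, -3.132, 0.019]
contact_force: [-3.7, -0.8, -1.6]
grip_width: -0.0
finger_force: 1.8
```

servo_tool([
  {"tx": 3, "ty": 0.2, "tz": 0, "yaw": 0},
  {"tx": 3, "ty": 0.2, "tz": 0, "yaw": 0},
  {"tx": 0, "ty": 0, "tz": 0, "yaw": 0},
])

```text
time: 28.42
position: [0.5242, -0.0797, 0.0263]
orientation: [0.109, -3.134, 0.019]
contact_force: [-3.6, -0.2, -2.9]
grip_width: 0.0005
finger_force: 1.9
```

servo_tool([
  {"tx": 3, "ty": 0.2, "tz": 0, "yaw": 0},
  {"tx": 0, "ty": 0, "tz": 0, "yaw": 0},
])

```text
time: 28.68
position: [0.5252, -0.0796, 0.0263]
orientation: [0.109, -3.131, 0.02]
contact_force: [-8.1, -0.8, -1.4]
grip_width: -0.0001
finger_force: 3.5
```

```bash
python3 - <<'E'
from h import *
np.set_printoptions(precision=4,suppress=True)
for n in('scene','side'):
    p=cap(n); X=cloud(p,np.ones((420,560),bool))
    a=np.radians(4.0); c=np.array([.605,-.0717]); Q=(X[:,:2]-c)@np.array([[np.cos(a),-np.sin(a)],[np.sin(a),np.cos(a)]])
    L=np.c_[Q,X[:,2]]
    q=(L[:,0]>-.13)&(L[:,0]<-.066)&(L[:,2]>.035)&(L[:,2]<.047)&(abs(L[:,1])<.04)&(abs(L[:,1])>.016)
    print(n,q.sum(),np.percentile(L[q],[2,50,98],axis=0) if q.any() else '')
    if n=='scene': cv2.imwrite('pics/k.png',cv2.resize(p['img'][180:280,200:330],(780,600),interpolation=cv2.INTER_CUBIC))
E
```

```text
scene 20 [[-0.0838  0.0162  0.0357]
 [-0.0684  0.026   0.04  ]
 [-0.0662  0.0368  0.0442]]
side 10 [[-0.0691  0.0171  0.0352]
 [-0.0678  0.0231  0.0401]
 [-0.0665  0.0313  0.0442]]
```

View pics/k.png

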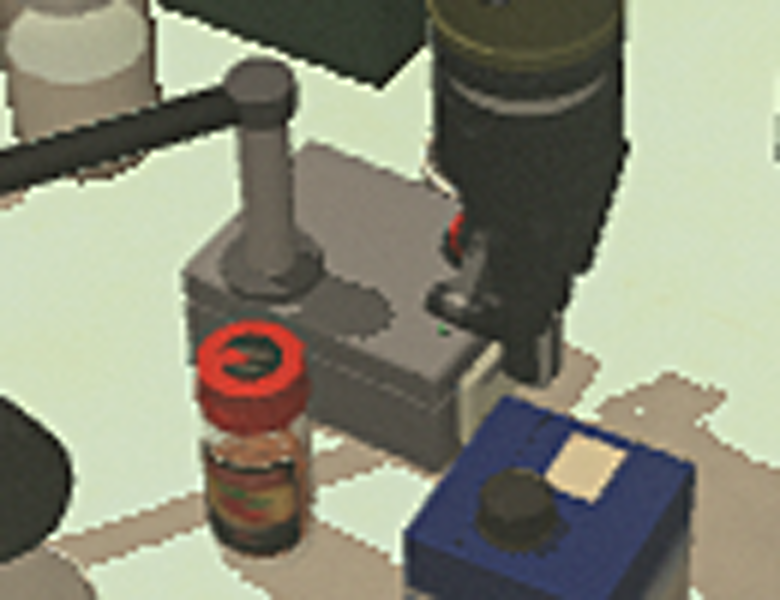

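The panel is almost flush against the base (475,390). I'll push on until there is a firm stop.

servo_tool([
  {"tx": 2, "ty": 0, "tz": 0, "yaw": 0},
  {"tx": 2, "ty": 0, "tz": 0, "yaw": 0},
  {"tx": 0, "ty": 0, "tz": 0, "yaw": 0},
])

```text
time: 29.15
position: [0.5254, -0.0797, 0.0262]
orientation: [0.11, -3.124, 0.021]
contact_force: [-13.7, 0.7, 5.6]
grip_width: -0.0001
finger_force: 7.1
```

servo_tool([
  {"tx": 3, "ty": 0, "tz": 0, "yaw": 0},
  {"tx": 2, "ty": 0, "tz": 0, "yaw": 0},
  {"tx": 0, "ty": 0, "tz": 0, "yaw": 0},
])

```text
time: 29.52
position: [0.5255, -0.0798, 0.0261]
orientation: [0.11, -3.115, 0.023]
contact_force: [-22.8, 1.2, 13.8]
grip_width: -0.0001
finger_force: 11.7
```

Hard stop. I'll back off and check that the tray stays.

servo_tool([
  {"tx": -10, "ty": -0.5, "tz": 0, "yaw": 0},
  {"tx": -15, "ty": -1, "tz": 0, "yaw": 0},
  {"tx": -30, "ty": -2, "tz": 0, "yaw": 0},
  {"tx": -30, "ty": -2, "tz": 0, "yaw": 0},
  {"tx": 0, "ty": 0, "tz": 40, "yaw": 0},
  {"tx": 0, "ty": 0, "tz": 60, "yaw": 0},
  {"tx": 30, "ty": 0, "tz": 50, "yaw": 0},
  {"tx": 0, "ty": 0, "tz": 0, "yaw": 0},
  {"tx": 0, "ty": 0, "tz": 0, "yaw": 0},
])

```text
time: 30.65
position: [0.4822, -0.0848, 0.1771]
orientation: [0.109, -3.137, 0.018]
contact_force: [-0.1, 0.8, 0.1]
grip_width: 0.0001
finger_force: 0.0
```

```bash
python3 - <<'E'
from h import *
np.set_printoptions(precision=4,suppress=True)
s=sensors.sense(); print(s['position'],s['time'],s['contact_force'])
for n in('scene','side','wrist'):
    p=cap(n); X=cloud(p,np.ones((420,560),bool)); m=p['z_map']>0
    a=np.radians(4.0); c=np.array([.605,-.0717]); Q=(X[:,:2]-c)@np.array([[np.cos(a),-np.sin(a)],[np.sin(a),np.cos(a)]])
    L=np.c_[Q,X[:,2]]
    q=(L[:,0]>-.2)&(L[:,0]<-.0665)&(L[:,2]>.03)&(L[:,2]<.047)&(abs(L[:,1])<.04)
    print(n,q.sum(),np.percentile(L[q],[2,50,98],axis=0).tolist() if q.any() else '')
    hsv=cv2.cvtColor(p['img'],cv2.COLOR_BGR2HSV)[m]
    org=(hsv[:,0]>5)&(hsv[:,0]<16)&(hsv[:,1]>170)&(X[:,2]>.19)&(X[:,2]<.23)&(X[:,1]>0)
    if org.any(): print('knob',org.sum(),X[org].mean(0))
    for t,z in(('cup',.06),('carton',.2),('jar',.09),('ramekin',.03)):
        r=eyes.trace(p,t)
        if r and r[0]['conf']>.5:
            Y=cloud(p,r[0]['mask']);Y=Y[(Y[:,2]>z)&(Y[:,2]<z+.02)]
            if len(Y)>9: print(t,cv2.minEnclosingCircle(Y[:,:2].astype(np.float32)*1000))
cv2.imwrite('pics/l.png',p['img'])
E
```

```text
[ 0.4822 -0.0848  0.1771] 30.65 [-0.1443  0.8346  0.1113]
scene 97 [[-0.07654705121110515, -0.028575591968939336, 0.03094131084500851], [-0.0728427463972692, 0.00450209767515612, 0.04042008669476138], [-0.06712220499774632, 0.036006283527439106, 0.044923976042690376]]
knob 71 [0.5924 0.1772 0.2085]
cup ((595.2745971679688, 177.34033203125), 42.31596755981445)
carton ((388.41485595703125, 110.20714569091797), 50.150535583496094)
jar ((576.6443481445312, 39.76197814941406), 24.657699584960938)
ramekin ((607.7012939453125, -174.93280029296875), 37.37922668457031)
side 75 [[-0.07366614247368987, -0.030472942679348407, 0.03034699094321542], [-0.07017038463005586, 0.007179365309556633, 0.04164990377400901], [-0.06681596031302463, 0.030914877296855672, 0.044080067982570685]]
knob 99 [0.5946 0.1783 0.2067]
cup ((596.763671875, 175.78427124023438), 41.17338943481445)
carton ((390.58038330078125, 109.99933624267578), 50.322608947753906)
jar ((580.2337646484375, 40.49464416503906), 23.881662368774414)
ramekin ((613.0684204101562, -174.8931884765625), 34.576011657714844)
wrist 578 [[-0.07491149614814653, -0.03135870571415563, 0.03110530563476372], [-0.0728495199649152, 0.0034741727570497725, 0.039210618993537616], [-0.06720752513141307, 0.02985309197068346, 0.04213406150088782]]
cup ((596.6874389648438, 173.97177124023438), 41.154075622558594)
jar ((570.0154418945312, 40.59257507324219), 19.696807861328125)
ramekin ((606.7276000976562, -176.85708618164062), 32.51126480102539)
```

View pics/l.png

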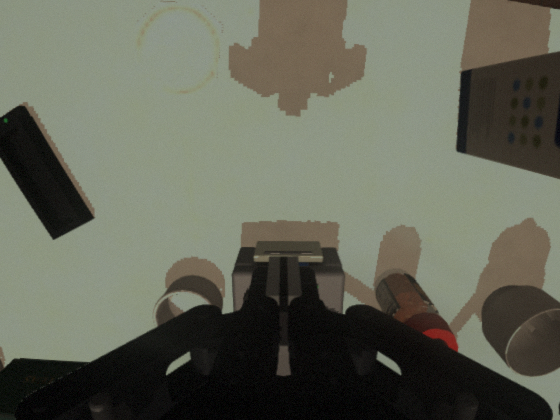

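The tray stays shut, its panel flush at (288,248), and it has held since I withdrew. The knob is within about 4 mm of the cup axis and nothing else has moved.

```bash
python3 -c "
from plant import order
print(order.close_job())"
```

```text
the job is handed in; nothing more can be done
None
```

The job is handed in, with no verdict shown: by my last camera check the lamp head was within about 4 mm of the cup's axis, the pack was flat in the shut tray with its contacts towards the lamp, and the cup, carton, ramekin and jar had not moved measurably.

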